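Sift the agate balls out of the tumbling tray

ROBOT

A 7-joint arm with a two-finger parallel gripper is mounted at the origin on the work surface. World frame = base frame: x ahead of the robot, y to its left, z up, the work surface at z = 0. Lengths are in m, angles in rad, forces in N, time in s.
With the tool pointing down it reaches from about 0.4 to 0.85 m from the base axis. Payload 10.4 kg.
Tool frame: the origin (TCP) lies on the centre line of the jaws, within the pads' length; the fingertips stand 22 mm ahead of it and the grasp point (between the pads) lies 3 mm ahead of it; z points along the fingers, y is the line along which they close (so a half turn about z gives the same grasp; the last joint's range is limited). The gripper opens to 87 mm and grips with 3 to 60 N. Pads are 19 mm wide; open, the fingers measure 117 mm over their backs; the gripper's body (75 mm by 190 mm) begins 51 mm behind the grasp point.
Start: joints at [-1.211, 0.332, -0.065, 1.46, 0.022, 1.35, -0.088], TCP at [0.233, 0.58, 0.245] pointing down, gripper open.
Joint ranges: [-2.6, 2.6], [-0.5, 2.12], [-1.47, 1.34], [0.16, 2.42], [-1.27, 4.41], [0.06, 2.06], [-2.6, 2.6]. Speed limits (rad/s): [2.22, 2.22, 2.79, 2.79, 3.14, 3.14, 3.14].

INTERFACE

Orientations are given as a unit quaternion [x, y, z, w].
In Python, from bench import r, cams gives the robot as it stands (r), with the cameras (cams).
- The arm moves only by the shell command python3 jog.py FILE [FORCE], which reads ROWS from the file FILE. ROWS is a JSON list of rows, 1 to 12 of them, each of 5 numbers: dx, dy, dz in normalised numbers (1 is 0.6 m), then a turn about the tool's z in parts of the range, where 1.0 means 45 degrees, then the finger opening in m; each row is the pose to reach, as a shift and turn from the pose commanded when the command began, along the tool's axes at that moment; what a row does not reach only later rows make up. A row lasts 1/10 s, in which the tool goes at most 0.05 m and 0.15 rad, less where a joint would pass 70% of its speed; a pose out of reach is approached as far as the arm can. The fingers move at their own pace and stop on an object; FORCE is the grip in N (left out, the last holds). Time passes only in rows, so rows that do not move let the fingers close. It prints the time, the measured TCP pose, the force, the opening and the grip force at its end. Input that does not fit is refused with a message, and nothing moves.
- r.read_state(): the state, without advancing time (a new reading comes with each control period).
- cams.camera(name): name is "scene" or "top"; returns a dict with "img" (384x512x3 uint8, red, green, blue), "fx", "fy", "cx", "cy" (pixels), "k1" (the pictures are not rectified: a ray, as slopes to the right and down, at radius r is drawn at 1 + k1 r^2 times it, then the intrinsics apply), "pose" (4x4, takes a point from camera to world coordinates). Camera axes: x right, y down, z forward; pixel columns grow to the right and rows downward; lengths in m; the calibration is good to about 2 mm. A picture is of the moment at which its call begins. There is no depth.
- r.close_job(): hands the job in; it is judged then, once.
The state is a dict: "time": time; "joint_positions": joint angles; "joint_vel": joint speeds; "joint_torque": joint torques, N m; "ee_pos": TCP position; "eef_rot": TCP orientation; "ft_force": force on the tool from outside, world axes, zero at the start; "torque": the same for the moment, N m; "width": finger opening in m; "grip_force": force on a finger pad.
Only numpy, scipy, OpenCV 4.12 (cv2) and the standard library are available. Lean on these libraries where they do the work, as an engineer would, in place of code of your own. Each camera call takes 0.05 s, during which the arm holds its last target. There are 200 camera calls.

TASK

Pick up the slotted scoop with the red handle, scoop both big red-brown agate balls out of the white tray with it while the two little steel balls drop back through the slots and stay in the tray, and tip the agates into the white dish. Then stand the scoop upright on the bench mat again, clear of the tray and the dish. Do not touch the agates with the fingers.

Things in the scene. Friction and masses are not known exactly. Their poses are not given: they have to be found in the camera images.
- scoop: Steel slotted scoop, upright red handle, 150 g (the black-handled one is unslotted, not for this). Origin at bench level under the handle; z up along it, x towards the open nose. Red grip 26 (x) by 14 mm (y), z = 50 to 95 mm: take it across y from above. Back wall at x = 15 mm, 28 mm high; flared side walls x = 14 to 45 mm, 24 mm high, 78 mm wide overall. It extends 13 mm behind the origin.
- scoop_nose (a point): Tip of the scoop's middle bar, 70 mm ahead (x) of its origin, 2 mm above its underside; axes as the scoop. The pan's bottom is three round bars 4 mm thick along x, undersides at z = 0, centred at y = -26, 0, 26 mm, ending level at the nose (22 mm slots, open at the nose).
- tray: White tray fixed to the bench, 240 (x) by 130 (y) by 26 mm high; walls 5, floor 4 mm thick. Origin: centre of underside; x along it, away from the robot. 45 degree guides across the far (+x) corners, 37 mm, 6 mm above the floor: bars pass below. Agates start at x = 45 to 88, steel balls at 0 to 20 mm, the robot's end is free. Pushed along the floor to the far wall, the scoop goes under the agates.
- dish: Round white ceramic bowl, loose, 400 g, 140 mm across the rim, 45 mm high. Origin: centre of its underside, z up. There is also a small black cup, which is not for this.
- agate_a_center (a point): Centre of one red-brown agate ball, 28 mm diameter, 30 g (too big for the slots); read its position only, it rolls
- agate_b_center (a point): Centre of the other red-brown agate ball, the same; read its position only, it rolls
- shot_a_center (a point): Centre of one dark steel ball, 14 mm diameter, 11 g (falls through the slots); read its position only, it rolls
- shot_b_center (a point): Centre of the other dark steel ball, the same; read its position only, it rolls

How it is judged:
By the outcome, as a careful person would: the job done as asked, in the order asked, and still so for the second after the job is handed in, with the robot touching nothing.
It also fails if it takes over 61 s, if anything falls off the work surface, if the arm or the gripper's body presses on something with over 40 N, if the wrist force passes 120 N, or if a joint passes its speed limit or range.

## Working session

There is one attempt and no reset: what is moved stays moved. The work goes in short steps, Python scripts to look and compute and a shell command to move; the robot and the scene stay as the last step left them, time stands still between calls to the robot, and variables do not carry over. Pictures are saved under pics/ and viewed, at most 10 in all, crops included, and the job is handed in when it is done.

```bash
ls; mkdir -p pics; python3 - <<'E'
from bench import r, cams
import cv2,numpy as np
for n in("scene","top"):
    c=cams.camera(n);cv2.imwrite(f"pics/{n}0.png",c["img"][:,:,::-1]);print(n,c["fx"],c["fy"],c["cx"],c["cy"],c["k1"],np.round(c["pose"],3).tolist())
s=r.read_state();print(s["time"],s["ee_pos"],s["eef_rot"],s["width"],s["ft_force"])
E
```

```text
bench.py
jog.py
pics
scene 438.3188518693008 438.3188518693008 256.61712708214503 191.34574653299026 -0.0008043006731997022 [[0.836, 0.33, -0.438, 0.953], [0.548, -0.47, 0.692, -0.625], [0.023, -0.819, -0.574, 0.582], [0.0, 0.0, 0.0, 1.0]]
top 405.8573906493741 405.8573906493741 256.14303039460657 188.02133529717725 -0.10645800125760944 [[0.016, -0.99, 0.141, 0.43], [-1.0, -0.019, -0.018, 0.013], [0.02, -0.14, -0.99, 1.032], [0.0, 0.0, 0.0, 1.0]]
0.1 [0.23334757 0.57944951 0.24385818] [ 1.90242608e-01  9.81736909e-01 -6.20542233e-04 -8.04282386e-05] 0.08738069773987203 [ 1.20797632 -0.15573138 -0.42796263]
```

View pics/scene0.png

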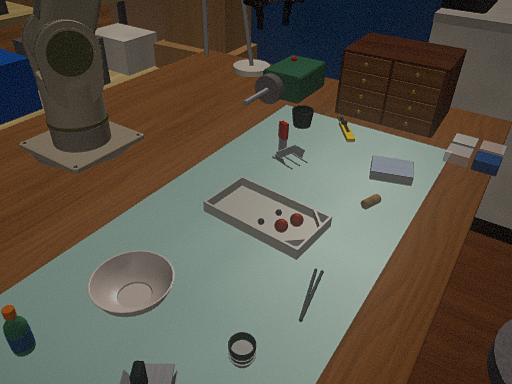

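View pics/top0.png

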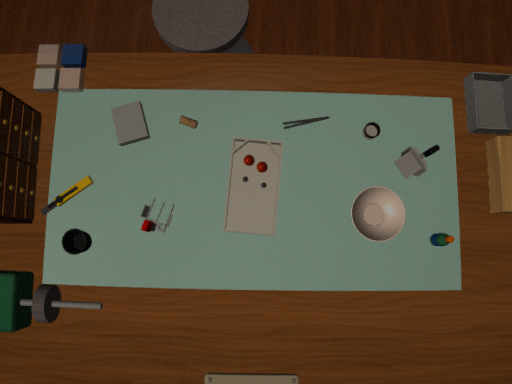

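The scene view shows the red scoop handle at (284,130), the tray centred near (268,216) with agates at (281,225) and (297,220), and the dish at (132,283). The top view shows the handle at (148,226) with its nose up and to the right, the tray around (254,187), and the dish at (378,214). The arm is out of the way.

```bash
cat > h.py <<'E'
from bench import r, cams
import cv2,numpy as np
def ray(c,p):
    K=np.array([[c["fx"],0,c["cx"]],[0,c["fy"],c["cy"]],[0,0,1]])
    u=cv2.undistortPoints(np.array(p,float).reshape(-1,1,2),K,np.array([c["k1"],0,0,0.]))[:,0]
    P=np.array(c["pose"]);d=np.c_[u,np.ones(len(u))]@P[:3,:3].T
    return P[:3,3],d/np.linalg.norm(d,axis=1)[:,None]
def plane(c,p,z):
    o,d=ray(c,p);return o+d*((z-o[2])/d[:,2])[:,None]
def tri(c1,p1,c2,p2):
    o1,d1=ray(c1,[p1]);o2,d2=ray(c2,[p2]);d1=d1[0];d2=d2[0]
    t=np.linalg.lstsq(np.c_[d1,-d2],o2-o1,rcond=None)[0]
    a=o1+t[0]*d1;b=o2+t[1]*d2;return (a+b)/2,np.linalg.norm(a-b)
def red(img):
    h=cv2.cvtColor(img,cv2.COLOR_RGB2HSV)
    return (((h[...,0]<8)|(h[...,0]>172))&(h[...,1]>150)&(h[...,2]>60)).astype(np.uint8)
def blobs(m,lo=8):
    n,l,s,ce=cv2.connectedComponentsWithStats(m);return [(int(s[i,4]),*np.round(ce[i],2),*s[i,:4].tolist()) for i in range(1,n) if s[i,4]>=lo]
E
python3 - <<'E'
from h import *
for n in("scene","top"):
    c=cams.camera(n)
    print(n,*blobs(red(c["img"])),sep="\n ")
    g=cv2.cvtColor(c["img"],cv2.COLOR_RGB2GRAY)
    x,y,w,h=(195,170,145,95) if n=="scene" else (215,130,75,112)
    print(" dark in tray",blobs(((g[y:y+h,x:x+w]<75)).astype(np.uint8),5), (x,y))
c=cams.camera("top");i=c["img"][:,:,::-1]
a=cv2.resize(i[130:245,130:300],None,fx=4.6,fy=4.6,interpolation=cv2.INTER_CUBIC);cv2.imwrite("pics/topcrop.png",np.clip(a*1.5,0,255).astype(np.uint8))
c=cams.camera("scene");i=c["img"][:,:,::-1]
a=cv2.resize(i[105:270,190:345],None,fx=3.6,fy=3.6,interpolation=cv2.INTER_CUBIC);cv2.imwrite("pics/scenecrop.png",np.clip(a*1.5,0,255).astype(np.uint8))
E
```

```text
scene
 (19, np.float64(293.37), np.float64(58.47), 291, 57, 6, 4)
 (108, np.float64(283.59), np.float64(129.47), 279, 121, 10, 19)
 (23, np.float64(297.61), np.float64(215.43), 293, 214, 10, 6)
 (33, np.float64(282.06), np.float64(221.12), 277, 219, 11, 7)
 dark in tray [(33, np.float64(38.36), np.float64(14.61), 30, 8, 18, 13), (5, np.float64(43.4), np.float64(15.6), 42, 14, 3, 4), (5, np.float64(27.0), np.float64(22.6), 26, 21, 3, 4), (19, np.float64(18.63), np.float64(27.42), 13, 23, 12, 9), (5, np.float64(29.4), np.float64(24.8), 28, 24, 4, 3), (26, np.float64(83.38), np.float64(42.15), 81, 40, 6, 6), (31, np.float64(120.19), np.float64(48.61), 118, 41, 6, 16), (124, np.float64(101.1), np.float64(49.69), 95, 44, 13, 12), (28, np.float64(65.5), np.float64(51.21), 63, 49, 6, 6), (130, np.float64(85.81), np.float64(55.32), 80, 49, 13, 13), (8, np.float64(135.0), np.float64(51.0), 134, 48, 3, 7)] (195, 170)
top
 (64, np.float64(247.61), np.float64(159.84), 244, 155, 8, 10)
 (66, np.float64(260.83), np.float64(166.56), 257, 162, 9, 10)
 (59, np.float64(144.86), np.float64(224.97), 141, 220, 9, 11)
 dark in tray [(9, np.float64(24.0), np.float64(9.78), 20, 9, 9, 2), (19, np.float64(41.58), np.float64(11.42), 33, 11, 18, 2), (9, np.float64(60.0), np.float64(13.11), 56, 13, 9, 2), (88, np.float64(33.65), np.float64(29.91), 29, 25, 10, 11), (85, np.float64(46.64), np.float64(36.55), 42, 32, 10, 10), (21, np.float64(30.0), np.float64(49.0), 28, 47, 5, 5), (19, np.float64(48.21), np.float64(54.63), 46, 53, 5, 5)] (215, 130)
```

View pics/topcrop.png

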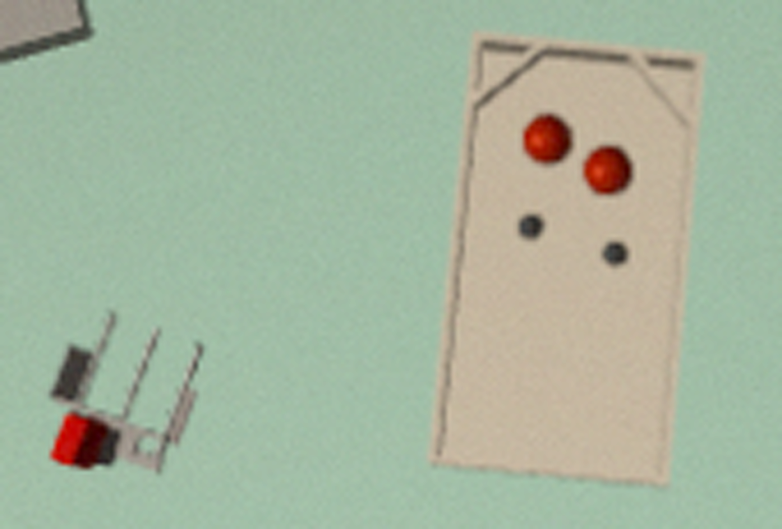

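View pics/scenecrop.png

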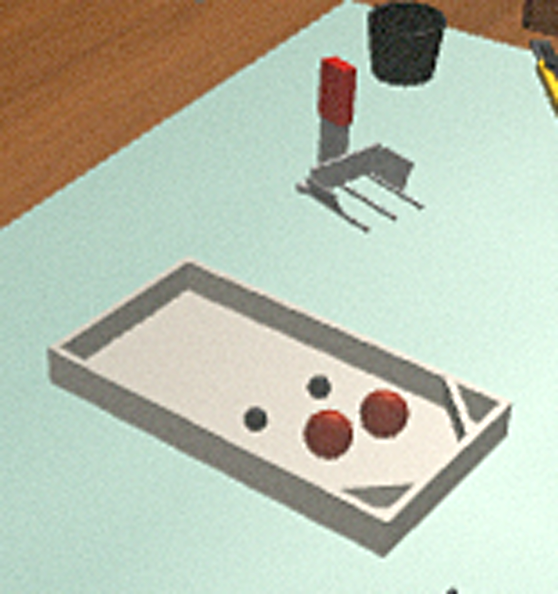

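The crops show the scoop bar tips at top (154.3,198), (164.1,202), (173.5,205.2) and scene (292.2,168.9), (300,165.3), (307.5,162.5). The tray rim corners are at top (233.3,137.2), (282.8,142), (274.8,235.4), (224.1,230.7). The far corners carry the guides, and the agates sit ahead of the steel balls.

```bash
python3 - <<'E'
from h import *
np.set_printoptions(precision=4,suppress=True)
S=cams.camera("scene");T=cams.camera("top")
R={}
for n,t,s in [("ag1",(248.65,159.91),(296.1,219.69)),("ag2",(261.64,166.55),(280.81,225.32)),("sh1",(245,179),(278.4,212.15)),("sh2",(263.2,184.6),(260.5,221.2)),
 ("tipL",(154.3,198),(307.5,162.5)),("tipM",(164.1,202),(300,165.3)),("tipR",(173.5,205.2),(292.2,168.9)),
 ("FL",(233.3,137.2),(331.9,217.8)),("FR",(282.8,142),(296.9,250)),("NR",(274.8,235.4),(203.3,202.2)),("NL",(224.1,230.7),(241.9,177.8))]:
    p,e=tri(T,t,S,s);R[n]=p;print(n,p,"gap",round(e,4))
c4=[R[k] for k in("FL","FR","NR","NL")]
print("tray sizes",[np.linalg.norm(c4[i][:2]-c4[(i+1)%4][:2]).round(4) for i in range(4)])
tp=plane(T,[(233.3,137.2),(282.8,142),(274.8,235.4),(224.1,230.7)],0.026)
print("plane rim",tp[:,:2],"ctr",tp.mean(0)[:2]);d=(tp[0]+tp[1]-tp[2]-tp[3])/2;print("tray yaw",np.degrees(np.arctan2(d[1],d[0])),np.linalg.norm(d), np.linalg.norm(tp[0]-tp[1]))
tt=plane(T,[(154.3,198),(164.1,202),(173.5,205.2)],0.002)
tr=plane(S,[(307.5,162.5),(300,165.3),(292.2,168.9)],0.002)
for q in(tt,tr):
    v=q[0]-q[2];x=np.array([v[1],-v[0]])/np.hypot(*v[:2]);print("tips",q[:,:2],"L",np.hypot(*v[:2]),"yaw",np.degrees(np.arctan2(x[1],x[0])),"origin",q[1][:2]-.07*x)
# handle
h=T["img"];m=red(h).copy();m[:200]=0
for v in(130,150,170): 
    b=(m>0)&(h[...,0]>v);ys,xs=np.nonzero(b);print(v,b.sum(),xs.mean(),ys.mean(),plane(T,[(xs.mean(),ys.mean())],0.095)[0])
ys,xs=np.nonzero(m);pt=(xs.mean(),ys.mean());m=red(S["img"]);m[:110]=0;m[160:]=0;ys,xs=np.nonzero(m)
print("handle tri",tri(T,pt,S,(xs.mean(),ys.mean())))
# dish
for n,c,(x,y,w,hh) in(("top",T,(335,172,90,85)),("scene",S,(75,235,120,95))):
    a=c["img"][y:y+hh,x:x+w].astype(int);m=((a[...,0]>a[...,1]+4)).astype(np.uint8)
    m=cv2.morphologyEx(m,cv2.MORPH_CLOSE,np.ones((5,5)));cs=max(cv2.findContours(m,cv2.RETR_EXTERNAL,cv2.CHAIN_APPROX_NONE)[0],key=cv2.contourArea)[:,0]+[x,y]
    print(n,"dish bbox",cv2.boundingRect(cs))
    q=plane(c,cs,0.045)[:,:2]
    (cx,cy),rr=cv2.minEnclosingCircle((q*1000).astype(np.float32));print(n,"dish",cx,cy,rr,cv2.fitEllipse((q*1000).astype(np.float32)))
E
```

```text
ag1 [0.6454 0.0148 0.0195] gap 0.0003
ag2 [ 0.6288 -0.0186  0.0193] gap 0.0002
sh1 [0.5977 0.0235 0.0123] gap 0.0014
sh2 [ 0.5835 -0.0235  0.0123] gap 0.0
tipL [0.5459 0.2548 0.0026] gap 0.0019
tipM [0.5369 0.2294 0.0036] gap 0.0038
tipR [0.5288 0.2049 0.0026] gap 0.0028
FL [0.7044 0.0559 0.0241] gap 0.0035
FR [ 0.6934 -0.0711  0.0257] gap 0.002
NR [ 0.4559 -0.0529  0.0247] gap 0.0019
NL [0.4665 0.0735 0.023 ] gap 0.0045
tray sizes [np.float64(0.1275), np.float64(0.2381), np.float64(0.1268), np.float64(0.2386)]
plane rim [[ 0.7023  0.0549]
 [ 0.6924 -0.0716]
 [ 0.4552 -0.0534]
 [ 0.4646  0.072 ]] ctr [0.5786 0.0005]
tray yaw -4.244331774589412 0.23814355635202214 0.12694390485892554
tips [[0.5452 0.2544]
 [0.5354 0.2287]
 [0.5277 0.2042]] L 0.05319687603484981 yaw -19.21696193377493 origin [0.4693 0.2517]
tips [[0.5462 0.2566]
 [0.537  0.2334]
 [0.5293 0.2069]] L 0.05243430071822514 yaw -18.753204900089433 origin [0.4707 0.2559]
130 12 143.16666666666666 225.08333333333334 [0.4713 0.2555 0.095 ]
150 0 nan nan [nan nan nan]
170 0 nan nan [nan nan nan]
handle tri (array([0.4714, 0.2565, 0.0744]), np.float64(0.0021004540440638527))
top dish bbox (351, 186, 54, 56)
top dish 512.4652709960938 -308.0749816894531 69.12809753417969 ((512.5925903320312, -307.8846740722656), (134.95924377441406, 136.17015075683594), 101.75180053710938)
scene dish bbox (88, 251, 86, 65)
scene dish 515.5031127929688 -308.7610168457031 72.67044067382812 ((514.1444702148438, -308.4696350097656), (135.01426696777344, 142.80517578125), 54.26126480102539)<stdin>:20: RuntimeWarning: Mean of empty slice.
  ret = ret.dtype.type(ret / rcount)
```

Measured positions agree across the two views:

| Item | Position | Check |
|---|---|---|
| Scoop origin | ≈(0.4705, 0.255), yaw ≈-19.5° | Handle triangulates to z≈0.074 |
| Tray | Centre ≈(0.579, 0.0005), yaw -4.2° | 238 × 127 mm, rim at 24–26 mm |
| Dish | ≈(0.513, -0.308) | Radius ≈68–70 mm |
| Agates | z = 19 mm | Floor 4 + radius 14 gives 18 mm |

Next is the hover above the handle.

The manual's scale: shifts go in shares of 0.6 m and turns go in shares of 45 degrees. Converting my numbers, -0.341 m is -0.5683, -0.212 m is -0.3533, -0.042 rad is -0.0535.

```bash
echo '[[-0.5683, -0.3533, 0.1167, -0.0535, 0.06], [-0.5683, -0.3533, 0.1167, -0.0535, 0.06], [-0.5683, -0.3533, 0.1167, -0.0535, 0.06], [-0.5683, -0.3533, 0.1167, -0.0535, 0.06], [-0.5683, -0.3533, 0.1167, -0.0535, 0.06], [-0.5683, -0.3533, 0.1167, -0.0535, 0.06], [-0.5683, -0.3533, 0.1167, -0.0535, 0.06], [-0.5683, -0.3533, 0.1167, -0.0535, 0.06], [-0.5683, -0.3533, 0.1167, -0.0535, 0.06], [-0.5683, -0.3533, 0.1167, -0.0535, 0.06], [-0.5683, -0.3533, 0.1167, -0.0535, 0.06]]' > m.json && python3 jog.py m.json 20
python3 - <<'E'
from h import *
c=cams.camera("scene");i=c["img"][:,:,::-1]
a=cv2.resize(i[30:200,200:400],None,fx=3.5,fy=3.5,interpolation=cv2.INTER_CUBIC);cv2.imwrite("pics/hover.png",np.clip(a*1.5,0,255).astype(np.uint8))
s=r.read_state();x=s["eef_rot"];print(s["ee_pos"],x)
from scipy.spatial.transform import Rotation as Q
m=Q.from_quat(x).as_matrix();print(m.round(4),np.degrees(np.arctan2(m[1,0],m[0,0])), "to go",m.T@(np.array([.4705,.255,.078])-s["ee_pos"]))
E
```

```text
time: 1.5
ee_pos: [0.4699, 0.2571, 0.1747]
eef_rot: [0.169, 0.986, 0.0, -0.0]
ft_force: [-1.4, 0.8, -0.3]
width: 0.0601
grip_force: 0.0
[0.4696854  0.25755515 0.17476598] [ 1.68360341e-01  9.85725431e-01  3.93269946e-04 -1.26758371e-04]
[[-9.433e-01  3.319e-01 -1.000e-04]
 [ 3.319e-01  9.433e-01  8.000e-04]
 [ 4.000e-04  7.000e-04 -1.000e+00]] 160.61500737709005 to go [-0.00165351 -0.00221081  0.09676376]
```

View pics/hover.png

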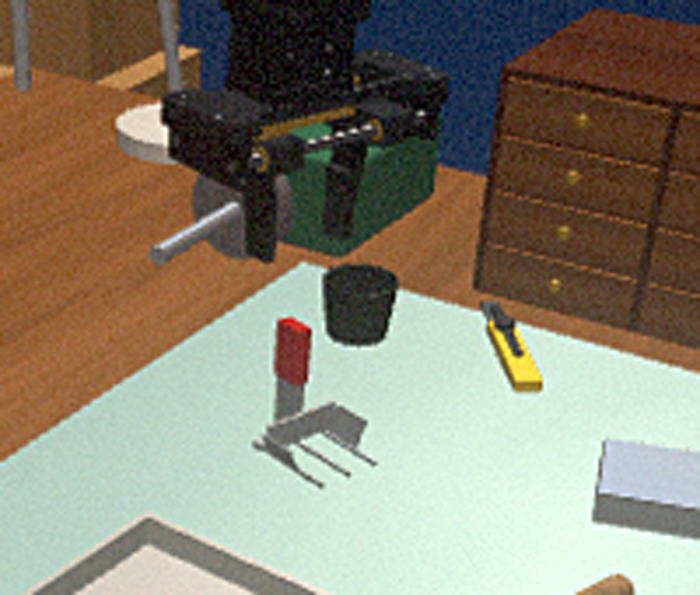

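The hover crop shows the open fingers at (262,250) and (340,230) straddling the red handle at (292,325). I'll descend and close.

Scaled: 0.096 m is 0.16, 0.08 m is 0.1333.

```bash
echo '[[-0.0025, -0.0033, 0.0667, 0, 0.06], [-0.0025, -0.0033, 0.1333, 0, 0.06], [-0.0025, -0.0033, 0.16, 0, 0.06], [-0.0025, -0.0033, 0.16, 0, 0.06], [-0.0025, -0.0033, 0.16, 0, 0.01], [-0.0025, -0.0033, 0.16, 0, 0.01], [-0.0025, -0.0033, 0.16, 0, 0.01], [-0.0025, -0.0033, 0.16, 0, 0.01], [-0.0025, -0.0033, 0.16, 0, 0.01], [-0.0025, -0.0033, 0.16, 0, 0.01]]' > m.json && python3 jog.py m.json 40
echo '[[0, 0, -0.0333, 0, 0.01], [0, 0, -0.0833, 0, 0.01], [0, 0, -0.1333, 0, 0.01], [0, 0, -0.1333, 0, 0.01]]' > m.json && python3 jog.py m.json
python3 - <<'E'
from h import *
s=r.read_state();print(s["ee_pos"],s["eef_rot"],s["width"],s["grip_force"])
T=cams.camera("top")
for n,c,b in(("scene",cams.camera("scene"),(95,190,230,350)),("top",T,(150,260,100,215))):
    i=c["img"][:,:,::-1][b[0]:b[1],b[2]:b[3]];a=cv2.resize(i,None,fx=3.3,fy=3.3,interpolation=cv2.INTER_CUBIC);cv2.imwrite(f"pics/g_{n}.png",np.clip(a*1.6,0,255).astype(np.uint8))
a=cv2.imread("pics/g_scene.png");b=cv2.imread("pics/g_top.png");H=max(a.shape[0],b.shape[0])
p=lambda q:cv2.copyMakeBorder(q,0,H-q.shape[0],0,0,0);cv2.imwrite("pics/held.png",np.hstack([p(a),p(b)]));print(a.shape,b.shape)
E
```

```text
time: 2.55
ee_pos: [0.4714, 0.2534, 0.0788]
eef_rot: [0.17, 0.986, 0.0, 0.0]
ft_force: [0.0, -0.3, 0.1]
width: 0.0202
grip_force: 0.0
time: 2.95
ee_pos: [0.4731, 0.2544, 0.1625]
eef_rot: [0.17, 0.985, 0.002, 0.002]
ft_force: [0.6, -0.6, -1.0]
width: 0.0138
grip_force: 40.0
[0.47313632 0.25438557 0.16247853] [0.16967732 0.98549465 0.00226291 0.00218725] 0.013776256178927361 39.9982682056725
(314, 396, 3) (363, 380, 3)
```

View pics/held.png

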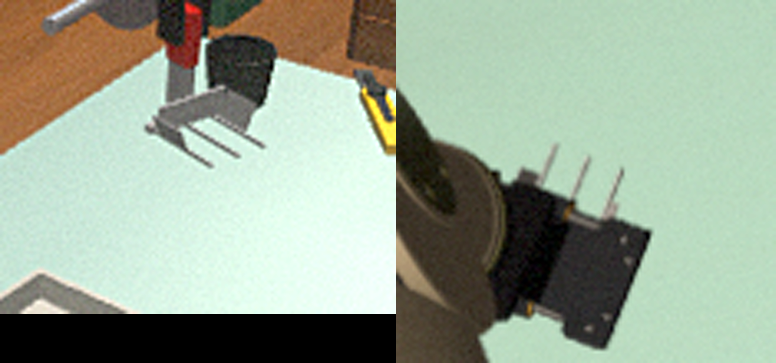

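The held picture shows the scoop hanging level. The tips are at scene (293.9,145.3), (302.4,142.3), (310,139.5) and top (148.8,193.9), (158.5,197.6), (168.5,201.5). The fingers were still closing when the lift began, so I'll measure how high the scoop hangs in the grip.

```bash
python3 - <<'E'
from h import *
np.set_printoptions(precision=4,suppress=True)
from scipy.spatial.transform import Rotation as Q
S=cams.camera("scene");T=cams.camera("top");s=r.read_state()
P=[]
for t,c in zip([(148.8,193.9),(158.5,197.6),(168.5,201.5)],[(310,139.5),(302.4,142.3),(293.9,145.3)]):
    p,e=tri(T,t,S,c);P.append(p);print(p,round(e,4))
m=Q.from_quat(s["eef_rot"]).as_matrix();print(s["ee_pos"],m,s["time"])
print("nose rel tool",m.T@(np.mean(P,0)-s["ee_pos"]))
v=P[0]-P[2];print("yaw tips",np.degrees(np.arctan2(-v[0],v[1])),"tool",np.degrees(np.arctan2(m[1,0],m[0,0]))-180)
E
```

```text
[0.5477 0.2525 0.0705] 0.0013
[0.5393 0.2286 0.0706] 0.0014
[0.53   0.2039 0.0705] 0.0005
[0.4707 0.253  0.1573] [[-0.9425  0.3342 -0.0016]
 [ 0.3342  0.9425 -0.001 ]
 [ 0.0011 -0.0015 -1.    ]] 3.15
nose rel tool [-0.0727 -0.0003  0.0867]
yaw tips -20.01883021233504 tool -19.526458932434736
```

The scoop underside hangs about 89.5 mm below the TCP, so the grip is near z = 86 mm on the handle and good. I'll carry it over the free end of the tray, turned to the tray's yaw.

Scaled: -0.2263 m is -0.3772, -0.205 m is -0.3417, -0.268 rad is -0.3412.

```bash
echo '[[-0.0167, -0.05, 0, -0.0637, 0.01], [-0.05, -0.1167, 0, -0.1528, 0.01], [-0.0833, -0.2, 0, -0.2546, 0.01], [-0.1167, -0.275, 0, -0.3412, 0.01], [-0.1417, -0.3417, 0, -0.3412, 0.01], [-0.1578, -0.3772, 0, -0.3412, 0.01], [-0.1578, -0.3772, 0, -0.3412, 0.01], [-0.1578, -0.3772, 0, -0.3412, 0.01], [-0.1578, -0.3772, 0, -0.3412, 0.01]]' > m.json && python3 jog.py m.json
python3 - <<'E'
from h import *
np.set_printoptions(precision=4,suppress=True)
from scipy.spatial.transform import Rotation as Q
s=r.read_state();m=Q.from_quat(s["eef_rot"]).as_matrix();print(s["ee_pos"],m)
p=s["ee_pos"][:2]-np.array([.5795,.001]);a=np.radians(-4.25);print("TCP in tray",p@[np.cos(a),np.sin(a)],p@[-np.sin(a),np.cos(a)],"yaw",np.degrees(np.arctan2(m[1,0],m[0,0]))-180, s["ft_force"])
E
```

```text
time: 4.05
ee_pos: [0.4846, 0.0097, 0.1578]
eef_rot: [0.036, 0.999, 0.0, -0.001]
ft_force: [0.1, -0.1, -1.3]
width: 0.0135
grip_force: 40.0
[0.4846 0.0097 0.1578] [[-0.9975  0.0711 -0.0013]
 [ 0.0711  0.9975  0.0001]
 [ 0.0013 -0.     -1.    ]]
TCP in tray -0.09533081012004418 0.0016129212504437656 yaw -4.07509168144216 [ 0.0915 -0.1373 -1.3344]
```

```bash
echo '[[0, -0.0023, 0.05, 0, 0.01], [0, -0.0023, 0.0917, 0, 0.01], [0, -0.0023, 0.1025, 0, 0.01], [0, -0.0023, 0.1025, 0, 0.01]]' > m.json && python3 jog.py m.json; echo '[[0, 0, 0.0017, 0, 0.01], [0, 0, 0.0017, 0, 0.01]]' > m.json && python3 jog.py m.json; echo '[[0, 0, 0.0017, 0, 0.01], [0, 0, 0.0017, 0, 0.01]]' > m.json && python3 jog.py m.json
```

```text
time: 4.45
ee_pos: [0.4842, 0.0082, 0.0967]
eef_rot: [0.035, 0.999, -0.0, -0.001]
ft_force: [1.1, -0.3, -0.8]
width: 0.0136
grip_force: 40.0
time: 4.65
ee_pos: [0.4849, 0.0077, 0.0961]
eef_rot: [0.036, 0.999, 0.0, 0.0]
ft_force: [0.4, 0.4, -1.1]
width: 0.0135
grip_force: 40.0
time: 4.85
ee_pos: [0.4852, 0.0075, 0.0957]
eef_rot: [0.036, 0.999, 0.0, 0.0]
ft_force: [-1.6, 0.2, 5.5]
width: 0.0133
grip_force: 40.0
```

Floor contact shows at TCP z = 0.0957. I'll ease up half a millimetre and slide forward.

Scaled: -0.056 m is -0.0933, -0.0007 m is -0.0012.

```bash
echo '[[-0.005, 0, -0.0012, 0, 0.01], [-0.0133, 0, -0.0012, 0, 0.01], [-0.0233, 0, -0.0012, 0, 0.01], [-0.0333, 0, -0.0012, 0, 0.01], [-0.0433, 0, -0.0012, 0, 0.01], [-0.0533, 0, -0.0012, 0, 0.01], [-0.0633, 0, -0.0012, 0, 0.01], [-0.0733, 0, -0.0012, 0, 0.01], [-0.0833, 0, -0.0012, 0, 0.01], [-0.0933, 0, -0.0012, 0, 0.01]]' > m.json && python3 jog.py m.json
cat > balls.py <<'E'
from h import *
np.set_printoptions(precision=4,suppress=True)
s=r.read_state();a=np.radians(-4.25);X=np.array([np.cos(a),np.sin(a)]);Y=np.array([-X[1],X[0]])
f=lambda p:(np.array(p[:2])-[.5795,.001])
print("t",s["time"],"TCP tray",f(s["ee_pos"])@X,f(s["ee_pos"])@Y,s["ee_pos"][2],"ft",s["ft_force"],"rot",s["eef_rot"])
S=cams.camera("scene");T=cams.camera("top")
for n,c in(("scene",S),("top",T)):
    for b in blobs(red(c["img"]),12):
        q=plane(c,[b[1:3]],.018)[0]
        if abs(f(q)@X)<.13 and abs(f(q)@Y)<.08: print(n,"red",b[0],b[1:3],(f(q)@X).round(4),(f(q)@Y).round(4))
    g=cv2.cvtColor(c["img"],cv2.COLOR_RGB2GRAY)
    cn=np.array([[x,y] for x,y in((.11,.055),(.11,-.055),(-.11,-.055),(-.11,.055))])
    for b in blobs((g<75).astype(np.uint8),12):
        q=plane(c,[b[1:3]],.011)[0]
        if abs(f(q)@X)<.115 and abs(f(q)@Y)<.06 and b[0]<60: print(n,"dark",b[0],b[1:3],(f(q)@X).round(4),(f(q)@Y).round(4))
E
python3 balls.py
```

```text
time: 5.85
ee_pos: [0.5412, 0.0029, 0.0957]
eef_rot: [0.036, 0.999, 0.0, -0.0]
ft_force: [-2.5, -0.2, 1.5]
width: 0.0132
grip_force: 40.0
t 5.85 TCP tray -0.03836547245899667 -0.0009035282006818884 0.09570421789389515 ft [-2.5024 -0.2427  1.536 ] rot [ 0.0364  0.9993  0.     -0.    ]
scene red 94 (np.float64(252.91), np.float64(184.38)) -0.0845 0.0662
scene red 25 (np.float64(297.68), np.float64(215.44)) 0.0587 0.0344
scene red 33 (np.float64(281.94), np.float64(221.12)) 0.0439 -0.0019
scene dark 27 (np.float64(315.3), np.float64(218.52)) 0.0887 0.0568
scene dark 41 (np.float64(251.95), np.float64(219.07)) -0.0132 -0.0284
scene dark 27 (np.float64(262.52), np.float64(221.11)) 0.0079 -0.0199
top dark 18 (np.float64(276.83), np.float64(160.83)) 0.0709 -0.0536
```

Shot b slid inward into a slot and the agates haven't moved. I'll continue.

Scaled: -0.07 m is -0.1167, -0.065 m is -0.1083.

```bash
echo '[[-0.0083, 0, 0, 0, 0.01], [-0.0183, 0, 0, 0, 0.01], [-0.0283, 0, 0, 0, 0.01], [-0.0383, 0, 0, 0, 0.01], [-0.0483, 0, 0, 0, 0.01], [-0.0583, 0, 0, 0, 0.01], [-0.0683, 0, 0, 0, 0.01], [-0.0783, 0, 0, 0, 0.01], [-0.0883, 0, 0, 0, 0.01], [-0.0983, 0, 0, 0, 0.01], [-0.1083, 0, 0, 0, 0.01], [-0.1167, 0, 0, 0, 0.01]]' > m.json && python3 jog.py m.json
python3 balls.py; echo '[[-0.005, 0, 0, 0, 0.01], [-0.01, 0, 0, 0, 0.01], [-0.01, 0, 0, 0, 0.01]]' > m.json && python3 jog.py m.json
```

```text
time: 7.15
ee_pos: [0.611, -0.0021, 0.0957]
eef_rot: [0.036, 0.999, 0.0, -0.0]
ft_force: [-3.3, 0.3, 3.0]
width: 0.0139
grip_force: 40.0
t 7.15 TCP tray 0.03163151103112732 -0.0007825489223458994 0.09573508989877152 ft [-3.2691  0.306   2.9592] rot [ 0.0364  0.9993  0.     -0.    ]
scene red 87 (np.float64(280.95), np.float64(196.44)) -0.0074 0.0681
scene red 29 (np.float64(301.34), np.float64(219.59)) 0.0721 0.0275
scene red 36 (np.float64(291.78), np.float64(225.78)) 0.0679 -0.0016
scene dark 28 (np.float64(315.14), np.float64(218.21)) 0.0879 0.0575
time: 7.55
ee_pos: [0.6169, -0.0026, 0.0957]
eef_rot: [0.036, 0.999, 0.0, 0.0]
ft_force: [-0.7, 0.4, 1.4]
width: 0.014
grip_force: 40.0
```

The agates now sit centred over the slots, at scoop y ≈ +13 and -15 mm and x ≈ 40 mm, well inside the pan. I'll lift gently and look.

Scaled: -0.042 m is -0.07, -0.038 m is -0.0633.

```bash
echo '[[0, 0, -0.0033, 0, 0.01], [0, 0, -0.0083, 0, 0.01], [0, 0, -0.0167, 0, 0.01], [0, 0, -0.0267, 0, 0.01], [0, 0, -0.04, 0, 0.01], [0, 0, -0.0533, 0, 0.01], [0, 0, -0.0633, 0, 0.01], [0, 0, -0.07, 0, 0.01], [0, 0, -0.07, 0, 0.01]]' > m.json && python3 jog.py m.json 60
python3 balls.py; python3 - <<'E'
from h import *
i=cams.camera("scene")["img"][:,:,::-1][120:265,195:345];a=cv2.resize(i,None,fx=4,fy=4,interpolation=cv2.INTER_CUBIC);cv2.imwrite("pics/lift.png",np.clip(a*1.5,0,255).astype(np.uint8))
E
```

```text
time: 8.45
ee_pos: [0.6168, -0.0025, 0.1385]
eef_rot: [0.036, 0.999, 0.0, 0.001]
ft_force: [-0.3, 0.1, -1.7]
width: 0.0135
grip_force: 60.0
t 8.45 TCP tray 0.037493638796428384 -0.0007435717207367139 0.13847589273790487 ft [-0.3025  0.1233 -1.7172] rot [0.0364 0.9993 0.0001 0.0005]
scene red 26 (np.float64(300.77), np.float64(203.38)) 0.0407 0.0741
scene red 32 (np.float64(299.0), np.float64(211.78)) 0.054 0.0466
scene dark 52 (np.float64(283.54), np.float64(217.1)) 0.0342 0.0187
scene dark 27 (np.float64(315.37), np.float64(218.81)) 0.0893 0.0561
scene dark 29 (np.float64(284.31), np.float64(231.1)) 0.0612 -0.0178
```

View pics/lift.png

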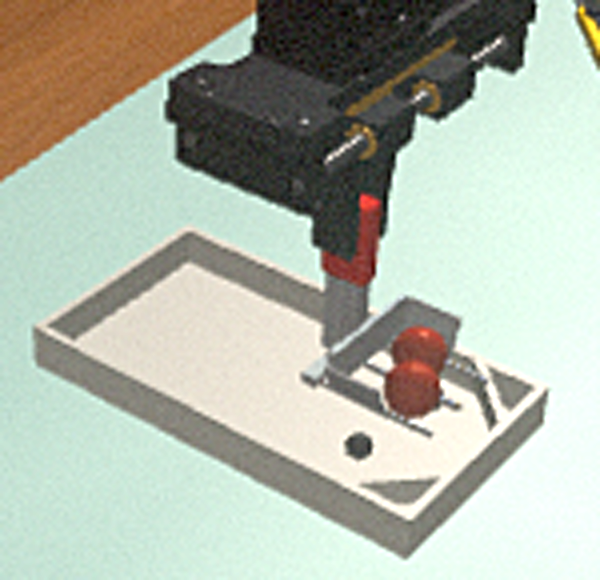

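The lift crop shows both agates in the pan at (418,350) and (411,388), and one steel ball on the tray floor at (358,445). The other steel ball is hidden behind the scoop.

The tool cannot tilt, so the agates will be rolled off the open nose over the dish by drawing the pan out backwards. For the carry I'll turn the scoop so the travel runs along its y, across the bar grooves.

The manual's scale: shifts go in shares of 0.6 m and turns go in shares of 45 degrees. Converting my numbers, -0.025 m is -0.0417, -0.023 m is -0.0383, 0.03 rad is 0.0382.

```bash
echo '[[-0.005, 0, -0.005, 0.0382, 0.01], [-0.0133, 0, -0.0133, 0.1019, 0.01], [-0.0233, 0, -0.0233, 0.1783, 0.01], [-0.0317, 0, -0.0317, 0.2546, 0.01], [-0.0383, 0, -0.0383, 0.331, 0.01], [-0.0417, 0, -0.0417, 0.3756, 0.01], [-0.0417, 0, -0.0417, 0.3756, 0.01]]' > m.json && python3 jog.py m.json
cat > bl2.py <<'E'
from h import *
np.set_printoptions(precision=4,suppress=True)
from scipy.spatial.transform import Rotation as Q
s=r.read_state();m=Q.from_quat(s["eef_rot"]).as_matrix();c=cams.camera("scene")
print(s["time"],s["ee_pos"],"yaw",np.degrees(np.arctan2(m[1,0],m[0,0]))-180,"ft",s["ft_force"])
i=c["img"].astype(int);mk=((i[...,0]>1.7*i[...,1])&(i[...,0]>1.6*i[...,2])&(i[...,0]>35)).astype(np.uint8)
for b in blobs(mk,25):
    q=plane(c,[b[1:3]],s["ee_pos"][2]-.0917+.0113)[0];d=m.T@(q-s["ee_pos"])
    if np.hypot(*d[:2])<.15: print(b[0],b[1:3],b[5:],"ball in scoop x,y",(-d[0]-.0027).round(4),d[1].round(4))
E
python3 bl2.py
```

```text
time: 9.3
ee_pos: [0.6418, -0.0044, 0.1629]
eef_rot: [0.184, 0.983, -0.0, 0.0]
ft_force: [0.4, 0.2, -1.6]
width: 0.0136
grip_force: 60.0
9.3 [ 0.6418 -0.0044  0.1629] yaw -21.167217942094823 ft [ 0.3574  0.2026 -1.6066]
178 (np.float64(296.37), np.float64(174.08)) (14, 26) ball in scoop x,y -0.0665 0.0642
157 (np.float64(306.89), np.float64(207.5)) (19, 19) ball in scoop x,y 0.0348 0.0056
```

The agates sit at scoop x ≈ 35 mm, against or near the back wall. I'll carry sideways to the dish.

Scaled: -0.33 m is -0.55, -0.324 m is -0.54.

```bash
echo '[[0, -0.0133, 0, 0, 0.01], [0, -0.0433, 0, 0, 0.01], [0, -0.0933, 0, 0, 0.01], [0, -0.1533, 0, 0, 0.01], [0, -0.2167, 0, 0, 0.01], [0, -0.2833, 0, 0, 0.01], [0, -0.35, 0, 0, 0.01], [0, -0.4133, 0, 0, 0.01], [0, -0.47, 0, 0, 0.01], [0, -0.5133, 0, 0, 0.01], [0, -0.54, 0, 0, 0.01], [0, -0.55, 0, 0, 0.01]]' > m.json && python3 jog.py m.json
python3 bl2.py
```

```text
time: 10.55
ee_pos: [0.521, -0.3147, 0.1628]
eef_rot: [0.184, 0.983, -0.0, -0.0]
ft_force: [-0.8, -0.2, -1.8]
width: 0.0133
grip_force: 60.0
10.55 [ 0.521  -0.3147  0.1628] yaw -21.253628756701204 ft [-0.8488 -0.1908 -1.7965]
311 (np.float64(123.11), np.float64(238.39)) (15, 33) ball in scoop x,y -0.0737 0.0197
504 (np.float64(138.52), np.float64(284.52)) (31, 30) ball in scoop x,y 0.0396 -0.0008
```

Both agates stayed put at scoop x ≈ 38 mm. I'll lower to about 10 mm above the rim and draw the pan back.

Scaled: 0.13 m is 0.2167, 0.03 m is 0.05.

```bash
echo '[[0, 0, 0.0083, 0, 0.01], [0, 0, 0.02, 0, 0.01], [0.0017, 0, 0.025, 0, 0.01], [0.0167, 0, 0.025, 0, 0.01], [0.05, 0, 0.025, 0, 0.01], [0.1, 0, 0.025, 0, 0.01], [0.15, 0, 0.025, 0, 0.01], [0.1917, 0, 0.025, 0, 0.01], [0.2167, 0, 0.025, 0, 0.01], [0.2167, 0, 0.025, 0, 0.01]]' > m.json && python3 jog.py m.json
python3 bl2.py; python3 - <<'E'
from h import *
i=cams.camera("scene")["img"][:,:,::-1][180:330,60:340];a=cv2.resize(i,None,fx=2.8,fy=2.8,interpolation=cv2.INTER_CUBIC);cv2.imwrite("pics/dump.png",np.clip(a*1.5,0,255).astype(np.uint8))
E
```

```text
time: 11.6
ee_pos: [0.3997, -0.2647, 0.1478]
eef_rot: [0.183, 0.983, 0.001, 0.0]
ft_force: [-0.2, 0.4, -1.2]
width: 0.0135
grip_force: 60.0
11.6 [ 0.3997 -0.2647  0.1478] yaw -21.080729299399025 ft [-0.1756  0.3901 -1.2001]
269 (np.float64(96.54), np.float64(202.39)) (15, 29) ball in scoop x,y -0.0897 0.019
378 (np.float64(110.8), np.float64(243.08)) (28, 25) ball in scoop x,y 0.0397 -0.0008
```

View pics/dump.png

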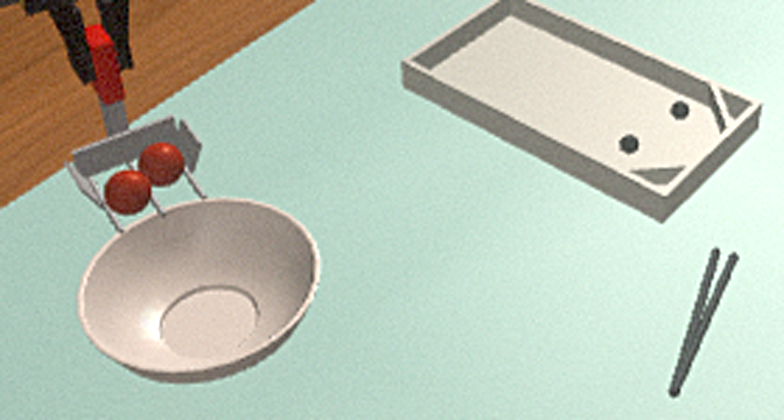

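The dump crop shows both agates still in the pan at (128,192) and (162,163), so they don't roll at that gentle pull. Both steel balls are in the tray at (680,110) and (628,144).

The pan needs a real tilt. The scoop's centre of mass is ahead of the handle, so easing the grip lets it swing nose-down between the pads. I'll put the nose over the dish and ease the grip in steps.

Scaled: -0.081 m is -0.135, 0.005 m is 0.0083.

```bash
echo '[[-0.0067, 0, 0, 0, 0.01], [-0.0233, 0, 0, 0, 0.01], [-0.0467, 0, 0, 0, 0.01], [-0.0733, 0, 0.0033, 0, 0.01], [-0.1, 0, 0.005, 0, 0.01], [-0.12, 0, 0.0083, 0, 0.01], [-0.1317, 0, 0.0083, 0, 0.01], [-0.135, 0, 0.0083, 0, 0.01], [-0.135, 0, 0.0083, 0, 0.01]]' > m.json && python3 jog.py m.json 
python3 bl2.py; echo '[[0, 0, 0, 0, 0.01], [0, 0, 0, 0, 0.01]]' > m.json && python3 jog.py m.json 25; python3 bl2.py;  echo '[[0, 0, 0, 0, 0.01], [0, 0, 0, 0, 0.01]]' > m.json && python3 jog.py m.json 12; python3 bl2.py
```

```text
time: 12.6
ee_pos: [0.4771, -0.2949, 0.1425]
eef_rot: [0.183, 0.983, -0.0, -0.0]
ft_force: [-0.3, 0.4, -2.0]
width: 0.0136
grip_force: 60.0
12.6 [ 0.4771 -0.2949  0.1425] yaw -21.078155620298503 ft [-0.2895  0.3588 -2.0128]
280 (np.float64(115.02), np.float64(230.78)) (15, 31) ball in scoop x,y -0.0773 0.0193
436 (np.float64(129.8), np.float64(274.29)) (29, 28) ball in scoop x,y 0.0399 -0.0008
time: 12.85
ee_pos: [0.4768, -0.2946, 0.1429]
eef_rot: [0.183, 0.983, 0.0, 0.0]
ft_force: [0.2, 0.3, -0.8]
width: 0.0135
grip_force: 25.0
12.85 [ 0.4768 -0.2946  0.1429] yaw -21.08337935425456 ft [ 0.211  0.29  -0.762]
285 (np.float64(114.91), np.float64(230.18)) (15, 31) ball in scoop x,y -0.0782 0.0195
439 (np.float64(129.83), np.float64(273.64)) (29, 28) ball in scoop x,y 0.0393 -0.0005
time: 13.1
ee_pos: [0.477, -0.2946, 0.1428]
eef_rot: [0.183, 0.983, 0.0, 0.0]
ft_force: [-0.3, -0.9, -0.9]
width: 0.0136
grip_force: 12.0
13.1 [ 0.477  -0.2946  0.1428] yaw -21.068976384816864 ft [-0.2769 -0.9399 -0.8545]
281 (np.float64(114.99), np.float64(230.38)) (15, 31) ball in scoop x,y -0.0779 0.0194
443 (np.float64(129.79), np.float64(273.79)) (29, 29) ball in scoop x,y 0.0393 -0.0007
```

```bash
echo '[[0, 0, 0, 0, 0.01], [0, 0, 0, 0, 0.01]]' > m.json && python3 jog.py m.json 7 | tail -1; python3 bl2.py; echo '[[0, 0, 0, 0, 0.01]]' > m.json && python3 jog.py m.json 5|tail -1; python3 bl2.py;  echo '[[0, 0, 0, 0, 0.01]]' > m.json && python3 jog.py m.json 4 |tail -1; python3 bl2.py
```

```text
grip_force: 7.0
13.35 [ 0.477  -0.2947  0.1427] yaw -21.07065918638736 ft [ 0.3099 -0.4464 -2.128 ]
280 (np.float64(115.01), np.float64(230.49)) (15, 31) ball in scoop x,y -0.0777 0.0194
438 (np.float64(129.96), np.float64(273.86)) (29, 29) ball in scoop x,y 0.0395 -0.0005
grip_force: 5.0
13.5 [ 0.477  -0.2947  0.1427] yaw -21.07465814335447 ft [ 0.1573  0.1062 -1.7152]
284 (np.float64(114.99), np.float64(230.51)) (15, 31) ball in scoop x,y -0.0777 0.0193
445 (np.float64(129.94), np.float64(274.03)) (29, 29) ball in scoop x,y 0.0398 -0.0006
grip_force: 4.0
13.65 [ 0.4771 -0.2947  0.1427] yaw -21.072347704718254 ft [-0.0429 -0.0993 -0.8977]
284 (np.float64(114.99), np.float64(230.51)) (15, 31) ball in scoop x,y -0.0777 0.0193
446 (np.float64(129.91), np.float64(274.02)) (29, 29) ball in scoop x,y 0.0398 -0.0007
```

```bash
echo '[[0, 0, 0, 0, 0.01], [0, 0, 0, 0, 0.01]]' > m.json && python3 jog.py m.json 3 | tail -1; python3 bl2.py; echo '[[0, 0, 0, 0, 0.01], [0, 0, 0, 0, 0.01], [0, 0, 0, 0, 0.01]]' > m.json && python3 jog.py m.json |tail -1; python3 bl2.py
```

```text
grip_force: 3.0
13.9 [ 0.477  -0.2947  0.1427] yaw -21.074367888040086 ft [ 0.3008  0.1902 -2.3801]
280 (np.float64(114.91), np.float64(230.38)) (15, 31) ball in scoop x,y -0.0781 0.0193
427 (np.float64(129.28), np.float64(273.71)) (28, 29) ball in scoop x,y 0.0385 -0.0013
grip_force: 3.0
14.25 [ 0.4771 -0.2947  0.1427] yaw -21.073180389944355 ft [-1.1754 -0.444  -1.9674]
280 (np.float64(114.87), np.float64(230.38)) (15, 30) ball in scoop x,y -0.0782 0.0192
429 (np.float64(129.09), np.float64(273.71)) (29, 28) ball in scoop x,y 0.0384 -0.0015
```

The scoop holds even at 3 N, with only a hint of rotation, so it is near the slip point. A sharp upward start raises the effective weight and should swing it nose-down. I'll try small bobs.

Scaled: -0.03 m is -0.05, -0.02 m is -0.0333.

```bash
echo '[[0, 0, -0.05, 0, 0.01], [0, 0, -0.05, 0, 0.01], [0, 0, -0.0333, 0, 0.01], [0, 0, -0.0167, 0, 0.01], [0, 0, 0, 0, 0.01], [0, 0, 0, 0, 0.01]]' > m.json && python3 jog.py m.json 3 | tail -1; python3 bl2.py; echo '[[0, 0, -0.0833, 0, 0.01], [0, 0, -0.0833, 0, 0.01], [0, 0, -0.0583, 0, 0.01], [0, 0, -0.0333, 0, 0.01], [0, 0, -0.0117, 0, 0.01], [0, 0, 0, 0, 0.01], [0, 0, 0, 0, 0.01]]' > m.json && python3 jog.py m.json |tail -1; python3 bl2.py
```

```text
grip_force: 3.0
14.9 [ 0.4758 -0.294   0.1401] yaw -21.07188888953712 ft [-0.0484 -0.0585 -2.0219]
256 (np.float64(114.64), np.float64(230.68)) (13, 29) ball in scoop x,y -0.079 0.0192
200 (np.float64(149.46), np.float64(291.19)) (16, 16) ball in scoop x,y 0.0906 0.0104
199 (np.float64(129.94), np.float64(294.47)) (17, 16) ball in scoop x,y 0.0798 -0.017
grip_force: 3.0
15.65 [ 0.4761 -0.2943  0.1408] yaw -21.084259616129287 ft [ 0.5281  0.0448 -1.2292]
253 (np.float64(114.59), np.float64(230.71)) (13, 29) ball in scoop x,y -0.0786 0.0191
184 (np.float64(123.71), np.float64(286.9)) (16, 17) ball in scoop x,y 0.0599 -0.0189
193 (np.float64(141.26), np.float64(285.44)) (16, 16) ball in scoop x,y 0.0725 0.0048
```

```bash
echo '[[0, 0, 0, 0, 0.01], [0, 0, 0, 0, 0.01]]' > m.json && python3 jog.py m.json 20 | tail -2; python3 bl2.py; python3 - <<'E'
from h import *
i=cams.camera("scene")["img"][:,:,::-1][180:330,60:260];a=cv2.resize(i,None,fx=3.8,fy=3.8,interpolation=cv2.INTER_CUBIC);cv2.imwrite("pics/dump2.png",np.clip(a*1.5,0,255).astype(np.uint8))
E
```

```text
width: 0.0141
grip_force: 20.0
15.9 [ 0.4774 -0.2949  0.1433] yaw -21.07546241061118 ft [ 0.2993  0.603  -1.1406]
265 (np.float64(114.65), np.float64(229.93)) (13, 29) ball in scoop x,y -0.0793 0.0193
185 (np.float64(141.37), np.float64(285.29)) (16, 16) ball in scoop x,y 0.0729 0.0045
177 (np.float64(123.84), np.float64(286.87)) (16, 16) ball in scoop x,y 0.0606 -0.0192
```

View pics/dump2.png

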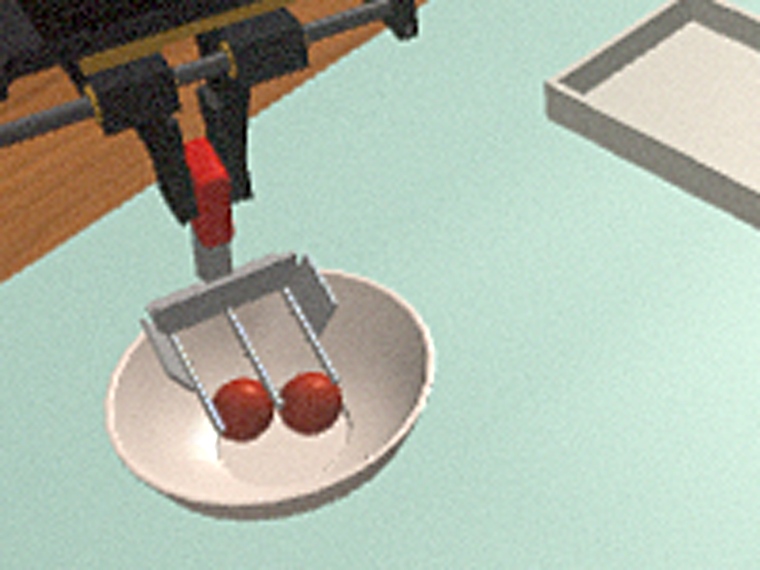

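The dump2 crop shows the scoop pivoted nose-down, with both agates at (243,408) and (312,402) by the bar tips, apparently on the dish floor. I'll raise the scoop straight up and check that they stay.

Scaled: -0.07 m is -0.1167, -0.065 m is -0.1083.

```bash
echo '[[0, 0, -0.0083, 0, 0.01], [0, 0, -0.025, 0, 0.01], [0, 0, -0.05, 0, 0.01], [0, 0, -0.0833, 0, 0.01], [0, 0, -0.1083, 0, 0.01], [0, 0, -0.1167, 0, 0.01]]' > m.json && python3 jog.py m.json 30 | tail -1
cat > dish.py <<'E'
from h import *
np.set_printoptions(precision=4,suppress=True)
c=cams.camera("scene");T=cams.camera("top");s=r.read_state();print(s["time"],s["ee_pos"])
for n,k in(("scene",c),("top",T)):
    i=k["img"].astype(int);mk=((i[...,0]>1.7*i[...,1])&(i[...,0]>1.6*i[...,2])&(i[...,0]>35)).astype(np.uint8)
    for b in blobs(mk,25):
        q=plane(k,[b[1:3]],.022)[0]
        if np.hypot(q[0]-.513,q[1]+.308)<.15: print(n,b[0],b[1:3],b[5:],q)
E
python3 dish.py
```

```text
grip_force: 30.0
16.7 [ 0.4774 -0.2949  0.2137]
scene 200 (np.float64(123.46), np.float64(287.05)) (16, 17) [ 0.496  -0.3134  0.022 ]
scene 191 (np.float64(141.1), np.float64(285.28)) (16, 16) [ 0.5174 -0.2939  0.022 ]
```

Both agates lie on the dish floor near its centre, 29 mm apart. I'll carry the scoop over to the open mat on the left to stand it up.

Scaled: 0.44 m is 0.7333, 0.41 m is 0.6833.

```bash
echo '[[0.0117, 0.03, 0, 0, 0.01], [0.0333, 0.0833, 0, 0, 0.01], [0.0583, 0.15, 0, 0, 0.01], [0.0833, 0.2167, 0, 0, 0.01], [0.11, 0.2833, 0, 0, 0.01], [0.1367, 0.35, 0, 0, 0.01], [0.1667, 0.4167, 0, 0, 0.01], [0.195, 0.4833, 0, 0, 0.01], [0.2233, 0.55, 0, 0, 0.01], [0.25, 0.6167, 0, 0, 0.01], [0.28, 0.6833, 0, 0, 0.01], [0.2967, 0.7333, 0, 0, 0.01]]' > m.json && python3 jog.py m.json 60 | head -2
echo '[[0.0117, 0.025, 0.0167, 0, 0.01], [0.0117, 0.0317, 0.05, 0, 0.01], [0.0117, 0.0317, 0.0917, 0, 0.01], [0.0117, 0.0317, 0.1167, 0, 0.01], [0.0117, 0.0317, 0.1333, 0, 0.01], [0.0117, 0.0317, 0.1417, 0, 0.01], [0.0117, 0.0317, 0.1417, 0, 0.01]]' > m.json && python3 jog.py m.json 60 | head -4
python3 dish.py
```

```text
time: 17.9
ee_pos: [0.4678, 0.1829, 0.2119]
time: 18.6
ee_pos: [0.4693, 0.1996, 0.1272]
eef_rot: [0.183, 0.983, -0.0, -0.0]
ft_force: [0.3, 0.2, -0.5]
18.7 [0.4698 0.2001 0.1283]
scene 196 (np.float64(123.38), np.float64(287.02)) (16, 17) [ 0.4958 -0.3135  0.022 ]
scene 193 (np.float64(141.37), np.float64(285.32)) (16, 16) [ 0.5178 -0.2937  0.022 ]
top 164 (np.float64(373.45), np.float64(216.63)) (18, 19) [ 0.5056 -0.3032  0.022 ]
```

Scaled: 0.018 m is 0.03, 0.014 m is 0.0233.

```bash
echo '[[0, 0, 0.0083, 0, 0.01], [0, 0, 0.0167, 0, 0.01], [0, 0, 0.0233, 0, 0.01], [0, 0, 0.03, 0, 0.01]]' > m.json && python3 jog.py m.json 5 | sed -n '2,6p'; echo '[[0, 0, 0.005, 0, 0.01], [0, 0, 0.01, 0, 0.01], [0, 0, 0.015, 0, 0.01], [0, 0, 0.02, 0, 0.01]]' > m.json && python3 jog.py m.json 4 | sed -n '2,6p';  echo '[[0, 0, 0.0033, 0, 0.01], [0, 0, 0.0067, 0, 0.01], [0, 0, 0.01, 0, 0.01], [0, 0, 0.01, 0, 0.01]]' > m.json && python3 jog.py m.json 3 | sed -n '2,6p'
python3 - <<'E'
from h import *
i=cams.camera("scene")["img"][:,:,::-1][60:210,210:370];a=cv2.resize(i,None,fx=3.8,fy=3.8,interpolation=cv2.INTER_CUBIC);cv2.imwrite("pics/stand.png",np.clip(a*1.5,0,255).astype(np.uint8))
E
```

```text
ee_pos: [0.4694, 0.2001, 0.1094]
eef_rot: [0.183, 0.983, 0.0, -0.0]
ft_force: [1.1, -0.0, -1.6]
width: 0.0137
grip_force: 5.0
ee_pos: [0.4693, 0.2005, 0.0979]
eef_rot: [0.183, 0.983, 0.0, -0.0]
ft_force: [-4.0, 0.4, 4.4]
width: 0.0134
grip_force: 4.0
ee_pos: [0.4694, 0.2002, 0.0915]
eef_rot: [0.183, 0.983, -0.0, -0.0]
ft_force: [-1.7, 0.3, 0.9]
width: 0.0137
grip_force: 3.0
```

The scoop is down at its flat height with little force. I'll release, retreat straight up and check.

Scaled: -0.16 m is -0.2667, -0.06 m is -0.1.

```bash
echo '[[0, 0, 0, 0, 0.018], [0, 0, 0, 0, 0.024], [0, 0, 0, 0, 0.04], [0, 0, 0, 0, 0.06], [0, 0, 0, 0, 0.06], [0, 0, 0, 0, 0.06]]' > m.json && python3 jog.py m.json 3| tail -3; echo '[[0, 0, -0.0167, 0, 0.06], [0, 0, -0.05, 0, 0.06], [0, 0, -0.1, 0, 0.06], [0, 0, -0.1667, 0, 0.06], [0, 0, -0.2333, 0, 0.06], [0, 0, -0.2667, 0, 0.06]]' > m.json && python3 jog.py m.json | tail -4
python3 dish.py; python3 - <<'E'
from h import *
i=cams.camera("scene")["img"][:,:,::-1][80:330,70:350];a=cv2.resize(i,None,fx=2.4,fy=2.4,interpolation=cv2.INTER_CUBIC);cv2.imwrite("pics/final.png",np.clip(a*1.5,0,255).astype(np.uint8))
E
```

```text
ft_force: [0.1, 1.0, -0.2]
width: 0.0477
grip_force: 0.0
eef_rot: [0.183, 0.983, 0.002, 0.002]
ft_force: [0.9, 0.6, 0.2]
width: 0.0599
grip_force: 0.0
21.25 [0.4708 0.2007 0.2559]
scene 200 (np.float64(123.44), np.float64(287.09)) (16, 17) [ 0.496  -0.3135  0.022 ]
scene 191 (np.float64(141.2), np.float64(285.21)) (16, 16) [ 0.5174 -0.2937  0.022 ]
top 164 (np.float64(373.45), np.float64(216.63)) (18, 19) [ 0.5056 -0.3032  0.022 ]
```

View pics/final.png

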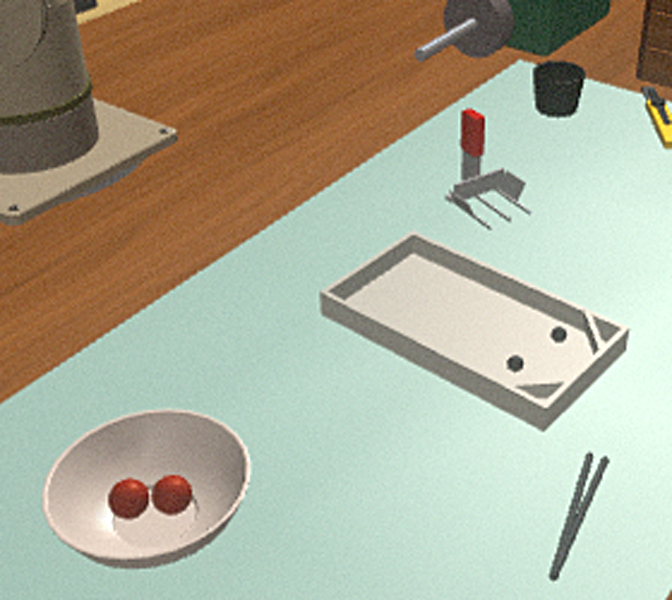

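The final view shows the scoop upright on the mat at (475,170), clear of the tray. Both agates are in the dish at (128,498) and (172,494), and both steel balls are in the tray at (515,363) and (559,334). Handing in.

```bash
python3 -c "
from bench import r, cams
print(r.close_job())"
```

```text
the job is handed in; nothing more can be done
None
```

The job is handed in at about 21 s on the robot's clock: both agates are in the white dish, both steel balls are still in the tray, and the red-handled scoop stands upright on the mat, clear of both, with the gripper open and well above it.

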